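Pack the paper rolls into the round tub

TASK

Finish packing the round tub: stand the two loose short paper rolls in the two empty places of the ring and the long roll upright in the middle, so that all seven rolls stand upright on the tub's floor as one in the centre with six around it. Leave the tub standing where it is, and do not disturb the stapler, the mouse or the eraser.

Things in the scene. Friction and masses are not known exactly. Their poses are not given: they have to be found in the camera images.
- tub: Shallow round grey plastic tub, loose, 0.9 kg. Inner diameter 128 mm, wall 3 to 4 mm, floor 4 mm and rim 37 mm above its origin (centre of its underside); z up, any yaw. Room for seven rolls: one in the middle, six in a ring 60 degrees apart, centres about 44 mm from the axis. Middle and two ring places start empty, one packed roll standing between those two ring places.
- packed_roll_1: Short white paper roll already standing upright in the ring in the tub, loose: 40 mm diameter, 70 mm high, 0.08 kg, so its top stands 38 mm above the tub's rim. Origin: centre of its underside; z up along its axis.
- packed_roll_2: Short white paper roll already standing upright in the ring in the tub, loose: 40 mm diameter, 70 mm high, 0.08 kg, so its top stands 38 mm above the tub's rim. Origin: centre of its underside; z up along its axis.
- packed_roll_3: Short white paper roll already standing upright in the ring in the tub, loose: 40 mm diameter, 70 mm high, 0.08 kg, so its top stands 38 mm above the tub's rim. Origin: centre of its underside; z up along its axis.
- packed_roll_4: Short white paper roll already standing upright in the ring in the tub, loose: 40 mm diameter, 70 mm high, 0.08 kg, so its top stands 38 mm above the tub's rim. Origin: centre of its underside; z up along its axis.
- short_roll_1: Short white paper roll, 40 mm diameter, 70 mm high, about 0.08 kg, standing upright on the desk at the start. Origin: centre of its underside; z up along its axis. Solid and stiff; the two are interchangeable.
- short_roll_2: Short white paper roll, 40 mm diameter, 70 mm high, about 0.08 kg, standing upright on the desk at the start. Origin: centre of its underside; z up along its axis. Solid and stiff; the two are interchangeable.
- long_roll: Long white paper roll, 40 mm diameter, 120 mm high, about 0.13 kg, standing upright on the desk at the start. Origin: centre of its underside; z up along its axis. Solid and stiff; once packed it stands 50 mm above the short rolls.
- stapler: Blue and black stapler, 37x145x55 mm, loose bystander between the robot and the tub. Origin: centre of its underside, length along y.
- mouse: Black computer mouse, 110x54x40 mm, loose bystander at the right front. Origin: centre of its underside, length along x.
- eraser: Red and blue eraser, 18x52x12 mm, loose bystander behind the tub. Origin: centre of its underside, length along y.
Things that resemble listed ones, but are neither listed nor needed, are in the scene too. Leave any red look-alike of the short_roll_1 alone.

How it is judged (in metres and radians):
At the end, for the whole second after the job is handed in: All six short rolls stand upright (within 0.08 rad) on the tub's floor (underside less than 8 mm above the tub's origin), each 30 to 50 mm from the tub's axis; the long roll stands likewise within 12 mm of the axis; the tub is level on the desk; all are at rest (horizontal distance between packed_roll_1 and tub between 0.03 and 0.05 m and z of each of packed_roll_1, packed_roll_2, packed_roll_3, packed_roll_4, short_roll_1, short_roll_2, long_roll in the frame of tub below 0.008 m and angle between each of packed_roll_1, packed_roll_2, packed_roll_3, packed_roll_4, short_roll_1, short_roll_2, long_roll's own z axis and vertical below 0.08 rad and linear speed of each of packed_roll_1, packed_roll_2, packed_roll_3, packed_roll_4, short_roll_1, short_roll_2, long_roll, tub below 0.02 m/s and horizontal distance between packed_roll_2 and tub between 0.03 and 0.05 m and horizontal distance between packed_roll_3 and tub between 0.03 and 0.05 m and horizontal distance between packed_roll_4 and tub between 0.03 and 0.05 m and horizontal distance between short_roll_1 and tub between 0.03 and 0.05 m and horizontal distance between short_roll_2 and tub between 0.03 and 0.05 m and horizontal distance between long_roll and tub below 0.012 m and angle between tub's own z axis and vertical below 0.05 rad and height (world z) of tub below 0.006 m); the robot touches nothing.
It fails at once if the stapler is pushed more than 3 cm (distance of stapler from where it was at the start of the episode above 0.03 m).
It fails at once if the mouse is pushed more than 3 cm (distance of mouse from where it was at the start of the episode above 0.03 m).
It fails at once if the eraser is pushed more than 3 cm (distance of eraser from where it was at the start of the episode above 0.03 m).
It fails at once if the tub is shoved more than 4 cm (distance of tub from where it was at the start of the episode above 0.04 m).
It fails at once if the tub is tipped (angle between tub's own z axis and vertical above 0.25 rad).
It also fails if it takes over 67 s, if anything falls off the work surface, if the arm or the gripper's body presses on something with over 40 N, if the wrist force passes 120 N, or if a joint passes its speed limit or range.

ROBOT

A 6-joint arm with a two-finger parallel gripper is mounted at the origin on the work surface; the furniture and walls round the work are solid. World frame = base frame: x ahead of the robot, y to its left, z up, the work surface at z = 0. Lengths are in mm, angles in rad, forces in N, time in s.
With the tool pointing down it reaches from about 250 to 800 mm from the base axis. Payload 8.5 kg.
Tool frame: the origin (TCP) lies on the centre line of the jaws, within the pads' length; the fingertips stand 8 mm ahead of it and the grasp point (between the pads) lies 11 mm behind it; x points along the fingers, y is the direction in which the jaws open and shut, and the axes are right-handed (so a half turn about x gives the same grasp; the last joint's range is limited). The gripper opens to 85 mm and grips with 20 to 120 N. Pads are 22 mm wide; open, the fingers measure 114 mm over their backs; the gripper's body (76 mm by 85 mm) begins 54 mm behind the grasp point. The pads swing forward as they close: fully open they stand 13 mm farther back than shut.
Start: joints at [-1.201, 0.238, -0.013, 1.319, 0, 1.571], TCP at [189.733, -489.47, 239.276] pointing down, gripper open.
Joint ranges: [-2.66, 2.66], [-1.03, 1.9], [-1.14, 1.46], [-1.82, 2.27], [-1.45, 1.34], [-3.14, 3.14]. Speed limits (rad/s): [2.22, 2.22, 2.79, 3.14, 3.14, 3.14].

INTERFACE

Orientations are given as a unit quaternion [w, x, y, z].
In Python, from cell import r gives the robot as it stands. The module is installed in compiled form; this text tells all that it offers.
- The arm moves only by the shell command python3 -m jog 'ROWS' [OPENING] [FORCE]. ROWS is JSON, a list of rows, each an object with "slide": the shift along the tool's x, y, z in m, a list of three; "yaw": the turn about the tool's x in degrees. In form: [{"slide": [tx, ty, tz], "yaw": yaw}, ...]. A call has 1 to 20 rows; each row shifts and turns the commanded pose from where the row before left it, along the tool's axes as they then stand; what a row does not reach is not made up. A row lasts 1/12 s, in which the tool goes at most 41.7 mm and 7.16 degrees, less where a joint would pass 70% of its speed; a pose out of reach is approached as far as the arm can. A call with a gripper value outside its range is refused whole. OPENING is the closure, from 0 (fully open) to 1 (shut), set as the call begins (- or left out, the last holds). The fingers move at their own pace and stop on an object; FORCE is the grip in N (left out, the last holds). Time passes only in rows, so rows that do not move let the fingers close. It gives the time, the measured TCP pose, the force and the opening at its end, in the units of the state.
- r.read_state(): the state, without advancing time (a new reading comes with each control period).
- r.get_image(name): name is "side" or "top"; returns the picture (400x640x3 uint8, red, green, blue); there is no depth.
- r.camera_model(name): a dict with "intrinsics" (3x3 intrinsics, pixels), "R" (3x3) and "t" (3): a world point X has camera coordinates R X + t. Camera axes: x right, y down, z forward; pixel columns grow to the right and rows downward; lengths in mm; the calibration is good to about 2 mm. A picture is of the moment at which its call begins. camera_model takes no time and is no camera call.
- r.job_done(): hands the job in, once; it reports no verdict.
The state is a dict: "time": time; "joints": joint angles; "qvel": joint speeds; "joint_torque": joint torques, N m; "tcp_pos": TCP position; "ee_rot": TCP orientation; "ft_force": force on the tool from outside, world axes, zero at the start; "torque": the same for the moment, N m; "gripper_width": finger opening in mm.
Only numpy, scipy, OpenCV 4.12 (cv2) and the standard library are available. Lean on these libraries where they do the work, as an engineer would, in place of code of your own. Each camera call takes 0.05 s, during which the arm holds its last target. There are 200 camera calls.

## Working session

There is one attempt and no reset: what is moved stays moved. The work goes in short steps, Python scripts to look and compute and a shell command to move; the robot and the scene stay as the last step left them, time stands still between calls to the robot, and variables do not carry over. Pictures are saved under pics/ and viewed, about 8 in all and at most 12, crops included, and the job is handed in when it is done.

```bash
mkdir -p pics; python3 - <<'E'
from cell import r
import cv2,numpy as np
for n in("top","side"):
    im=r.get_image(n); cv2.imwrite(f"pics/{n}0.png",im[:,:,::-1])
    c=r.camera_model(n); R=np.array(c["R"]);t=np.array(c["t"]); print(n,c["intrinsics"],R.round(3).tolist(),(-R.T@t).round(0))
print(r.read_state())
E
```

```text
top [[381.12707483   0.         314.88004083]
 [  0.         381.12707483 190.69606126]
 [  0.           0.           1.        ]] [[0.019, -1.0, -0.017], [-0.989, -0.016, -0.144], [0.144, 0.02, -0.989]] [399.  43. 932.]
side [[429.98492651   0.         320.07487879]
 [  0.         429.98492651 199.77170894]
 [  0.           0.           1.        ]] [[0.905, -0.425, 0.017], [-0.152, -0.359, -0.921], [0.397, 0.831, -0.389]] [ 114. -818.  451.]
{'time': 0.1, 'joints': array([-1.20098991e+00,  2.38716879e-01, -1.41543826e-02,  1.31918567e+00,
        3.04209237e-06,  1.57078944e+00]), 'qvel': array([-0.00110927, -0.00110581,  0.00210566, -0.0026852 , -0.00128092,
        0.001488  ]), 'joint_torque': array([-6.41128281e-04, -5.39720070e+01,  3.46997702e+01,  1.34318811e-02,
       -2.21660889e-05,  2.35776412e-07]), 'tcp_pos': array([ 189.62778636, -489.18218153,  238.75000959]), 'ee_rot': array([-0.12956664, -0.69497201, -0.13044322,  0.69513377]), 'ft_force': array([-0.3244038 ,  0.30022473, -0.00672053]), 'torque': array([ 1.63616429e-02, -1.10006588e-05,  3.05606095e-02]), 'gripper_width': 85.18743886153192}
```

View pics/top0.png

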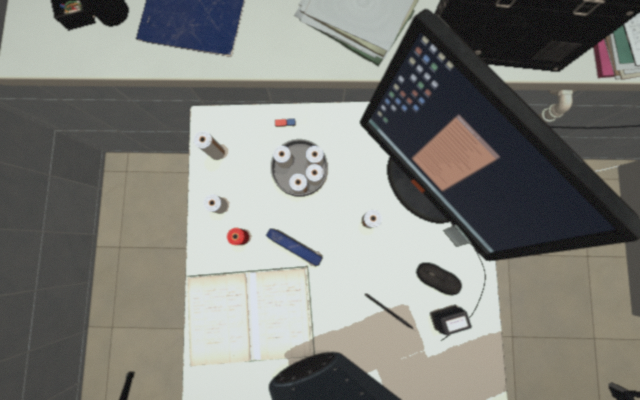

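View pics/side0.png

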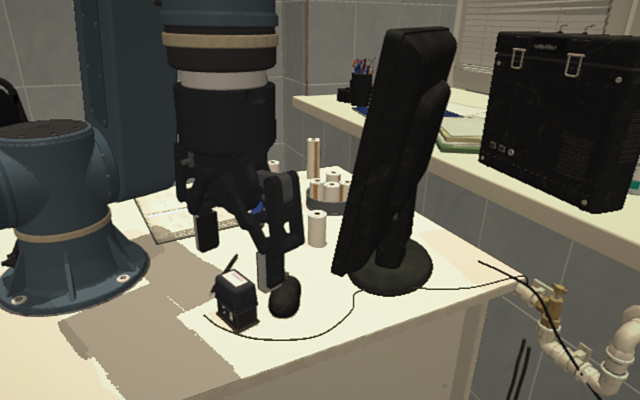

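Top view candidates: long roll top about (205,140); short rolls (215,203) and (372,218); red look-alike (237,236), to leave alone; packed rolls (282,155), (315,155), (315,173), (298,183) in the tub at (300,168). The stapler is at (294,246), the mouse at (439,278) and the eraser at (285,123). I'll check this with one close crop.

```bash
cat > h.py <<'E'
from cell import r
import cv2,numpy as np
def ray(n,u,v,z):
    c=r.camera_model(n);K,R,t=[np.array(c[k]) for k in("intrinsics","R","t")]
    o=-R.T@t; d=R.T@np.linalg.inv(K)@[u,v,1]; return (o+d*(z-o[2])/d[2])[:2].round(1)
def proj(n,X):
    c=r.camera_model(n);K,R,t=[np.array(c[k]) for k in("intrinsics","R","t")]
    p=K@(R@np.array(X,float)+t); return (p[:2]/p[2]).round(1)
def crop(n,x,y,w,h,f,name):
    im=r.get_image(n)[:,:,::-1]; cv2.imwrite("pics/"+name,cv2.resize(im[y:y+h,x:x+w],None,fx=f,fy=f,interpolation=cv2.INTER_CUBIC))
def holes(n,x,y,w,h,z):
    # brown cores: saturated orange
    im=r.get_image(n)[y:y+h,x:x+w]; hsv=cv2.cvtColor(im,cv2.COLOR_RGB2HSV)
    m=cv2.inRange(hsv,(3,60,20),(25,255,220))
    k,l,s,c=cv2.connectedComponentsWithStats(m)
    for i in range(1,k):
        if s[i,4]>3: u,v=c[i]+[x,y]; print((u.round(1),v.round(1)),s[i],ray(n,u,v,z))
E
python3 - <<'E'
from h import *
crop("top",190,110,200,145,4,"c1.png")
holes("top",190,125,200,110,74)
for nm,u,v,z in[("long",205,140,120),("s1",215,203,70),("s2",372,218,70),("red",237,236,70),("tub",300,168,37),("st a",268,231,55),("st b",320,261,55),("mon corner",427,12,400),("mon low",495,257,100)]: print(nm,ray("top",u,v,z))
E
```

```text
(np.float64(279.6), np.float64(125.2)) [85  0 11  2 14] [676.7 145.9]
(np.float64(202.2), np.float64(138.2)) [10 12  5  4 12] [642.9 325.9]
(np.float64(218.3), np.float64(146.7)) [22 15 13 14 55] [623. 287.]
(np.float64(281.0), np.float64(153.6)) [89 27  5  4 13] [608.7 140.4]
(np.float64(314.3), np.float64(153.7)) [123  27   4   4   9] [609.7  63.3]
(np.float64(314.1), np.float64(172.1)) [122  45   5   5  16] [566.4  62.9]
(np.float64(298.0), np.float64(181.6)) [106  55   5   4  13] [543.7  99.4]
(np.float64(305.1), np.float64(189.8)) [114  63   3   4   8] [525.2  82.6]
(np.float64(211.0), np.float64(202.4)) [19 76  5  4 13] [492.6 296.3]
(np.float64(373.2), np.float64(216.5)) [181  91   5   2   6] [467.  -71.7]
(np.float64(363.7), np.float64(223.7)) [173  97   3   4   7] [450.4 -50.5]
(np.float64(237.5), np.float64(228.0)) [ 46 103   4   1   4] [435.6 233. ]
(np.float64(246.5), np.float64(231.9)) [ 54 105   5   5   8] [427.3 212.3]
(np.float64(234.7), np.float64(233.2)) [ 41 107   8   3  19] [423.8 238.8]
long [625.7 304.2]
s1 [491.7 288.2]
s2 [463.9 -69.6]
red [417.8 234.1]
tub [583.1  97.8]
st a [430.9 166.6]
st b [365.5  46.1]
mon corner [ 750.7 -109.8]
mon low [ 383.  -327.4]
```

View pics/c1.png

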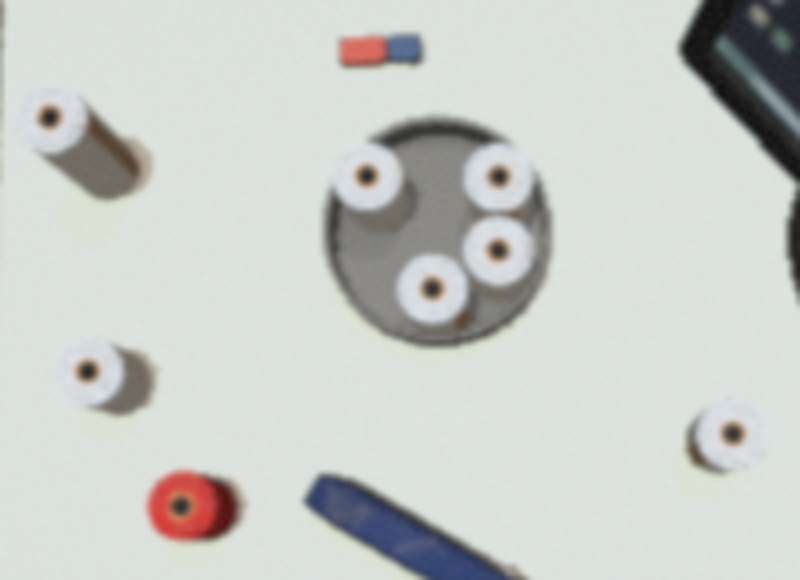

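The crop matches. The loose white rolls have their cores at (202,139) for the long one, and (211.6,202.4) and (373,218) for the short ones. The tub's empty places lie beside the lone packed roll at (281,153). Now a planning helper for the moves.

```bash
cat >> h.py <<'E'
from scipy.spatial.transform import Rotation as Ro
def go(x,y,z,jaw=None):
    s=r.read_state(); q=s["ee_rot"]; T=Ro.from_quat([q[1],q[2],q[3],q[0]]); Y=T.as_matrix()[:,1]
    cur=np.degrees(np.arctan2(Y[1],Y[0])); yaw=0
    if jaw is not None:
        yaw=-((jaw-cur+90)%180-90)   # tool x down: +yaw is clockwise from above
    T2=T*Ro.from_euler('x',yaw,degrees=True)
    d=T2.inv().apply(np.array([x,y,z])-s["tcp_pos"])
    print("t %.2f j6 %.2f jaw %.1f yaw %.1f slide mm %s tcp %s down %s F %s"%(s["time"],s["joints"][5],cur,yaw,d.round(1),s["tcp_pos"].round(1),T.as_matrix()[:,0].round(3),s["ft_force"].round(1)))
E
python3 - <<'E'
from h import *
P={"long":ray("top",202.1,138.6,120),"s1":ray("top",211.4,202.4,70),"s2":ray("top",372.9,217.5,70),"A":ray("top",281.2,153.5,74),"B":ray("top",314.3,153.5,74),"C":ray("top",314.1,172,74),"D":ray("top",297.8,181.6,74),"tub":ray("top",299.3,167.6,37)}
print(P)
go(*P["s2"],150,0); go(*P["s2"],150,120)
E
```

```text
{'long': array([628.8, 310.8]), 's1': array([493. , 296.6]), 's2': array([465. , -71.7]), 'A': array([609. , 139.9]), 'B': array([610.1,  63.4]), 'C': array([566.6,  63. ]), 'D': array([543.7,  99.8]), 'tub': array([584.1,  99.5])}
t 0.20 j6 1.57 jaw -68.8 yaw -68.8 slide mm [  89.2  275.3 -417.5] tcp [ 189.7 -489.3  238.9] down [-0.     0.001 -1.   ] F [ 0.1 -0.6 -0.1]
t 0.20 j6 1.57 jaw -68.8 yaw -8.8 slide mm [  89.2 -223.9 -447.2] tcp [ 189.7 -489.3  238.9] down [-0.     0.001 -1.   ] F [ 0.1 -0.6 -0.1]
```

```bash
python3 -m jog '[{"slide":[0,0,0],"yaw":-7},{"slide":[0,0,0],"yaw":-7},{"slide":[0,0,0],"yaw":-7},{"slide":[0,0,0],"yaw":-7},{"slide":[0,0,0],"yaw":-7},{"slide":[0,0,0],"yaw":-7},{"slide":[0,0,0],"yaw":-7},{"slide":[0,0,0],"yaw":-7},{"slide":[0,0,0],"yaw":-7},{"slide":[0,0,0],"yaw":-5.8}]' 0 40; python3 - <<'E'
from h import *
go(250,-200,200,0); go(465,-71.7,150,0)
E
```

```text
time: 1.03
tcp_pos: [189.7, -489.4, 239.1]
ee_rot: [0.501, 0.499, 0.502, -0.498]
ft_force: [0.2, 0.0, -0.2]
gripper_width: 85.5
t 1.03 j6 0.36 jaw 0.3 yaw 0.3 slide mm [  39.2   60.3 -289.4] tcp [ 189.7 -489.4  239.1] down [-0.  0. -1.] F [ 0.2  0.  -0.2]
t 1.03 j6 0.36 jaw 0.3 yaw 0.3 slide mm [  89.3  275.3 -417.6] tcp [ 189.7 -489.4  239.1] down [-0.  0. -1.] F [ 0.2  0.  -0.2]
```

```bash
python3 -m jog '[{"slide":[0.004,0.006,-0.029],"yaw":0},{"slide":[0.004,0.006,-0.029],"yaw":0},{"slide":[0.004,0.006,-0.029],"yaw":0},{"slide":[0.004,0.006,-0.029],"yaw":0},{"slide":[0.004,0.006,-0.029],"yaw":0},{"slide":[0.004,0.006,-0.029],"yaw":0},{"slide":[0.004,0.006,-0.029],"yaw":0},{"slide":[0.004,0.006,-0.029],"yaw":0},{"slide":[0.004,0.006,-0.029],"yaw":0},{"slide":[0.004,0.006,-0.029],"yaw":0},{"slide":[0.006,0.031,-0.018],"yaw":0},{"slide":[0.006,0.031,-0.018],"yaw":0},{"slide":[0.006,0.031,-0.018],"yaw":0},{"slide":[0.006,0.031,-0.018],"yaw":0},{"slide":[0.006,0.031,-0.018],"yaw":0},{"slide":[0.006,0.031,-0.018],"yaw":0},{"slide":[0.006,0.031,-0.018],"yaw":0},{"slide":[0,0,0],"yaw":0},{"slide":[0,0,0],"yaw":0}]'; python3 - <<'E'
from h import *
go(465,-71.7,49,0)
crop("side",150,80,350,220,2,"s1.png")
print(proj("side",[465,-72,0]),proj("side",[465,-72,70]))
E
```

```text
time: 2.62
tcp_pos: [467.6, -72.4, 156.4]
ee_rot: [0.5, 0.499, 0.501, -0.5]
ft_force: [-0.4, -0.4, -0.4]
gripper_width: 85.6
t 2.62 j6 1.41 jaw 0.1 yaw 0.1 slide mm [107.4  -2.5  -0.7] tcp [467.6 -72.4 156.4] down [-0.002  0.    -1.   ] F [-0.4 -0.4 -0.4]
[317.2 243.1] [317.6 213.9]
```

View pics/s1.png

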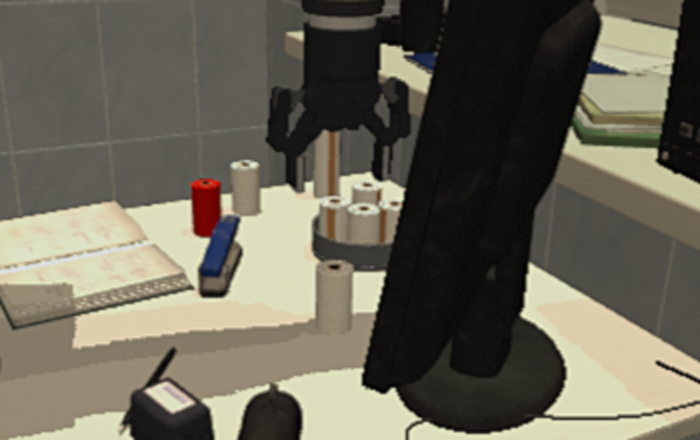

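The gripper hangs above the short roll. Its core at side pixel (317,213) matches the projected (317.6,213.9), so I can descend and grip.

```bash
python3 -m jog '[{"slide":[0.03,-0.0025,-0.001],"yaw":0},{"slide":[0.03,0,0],"yaw":0},{"slide":[0.03,0,0],"yaw":0},{"slide":[0.017,0,0],"yaw":0},{"slide":[0,0,0],"yaw":0},{"slide":[0,0,0],"yaw":0}]'; python3 -m jog '[{"slide":[0,0,0],"yaw":0},{"slide":[0,0,0],"yaw":0},{"slide":[0,0,0],"yaw":0},{"slide":[0,0,0],"yaw":0},{"slide":[0,0,0],"yaw":0},{"slide":[0,0,0],"yaw":0},{"slide":[0,0,0],"yaw":0},{"slide":[0,0,0],"yaw":0}]' 1 40;  python3 - <<'E'
from h import *
go(628.5,100,150,0)
E
```

```text
time: 3.17
tcp_pos: [463.1, -73.0, 50.4]
ee_rot: [-0.499, -0.5, -0.5, 0.501]
ft_force: [0.1, 0.5, -0.5]
gripper_width: 85.2
time: 3.83
tcp_pos: [464.9, -72.6, 51.5]
ee_rot: [0.5, 0.5, 0.499, -0.5]
ft_force: [-1.2, -0.3, 8.3]
gripper_width: 38.9
t 3.83 j6 1.42 jaw -0.0 yaw -0.0 slide mm [ -98.3  163.7 -172.6] tcp [464.9 -72.6  51.5] down [ 0.002 -0.    -1.   ] F [-1.2 -0.3  8.3]
```

```bash
python3 -m jog '[{"slide":[-0.025,0,0],"yaw":0},{"slide":[-0.035,0,0],"yaw":0},{"slide":[-0.035,0,0],"yaw":0},{"slide":[-0.013,0,0],"yaw":0},{"slide":[0,0.0205,-0.0216],"yaw":0},{"slide":[0,0.0205,-0.0216],"yaw":0},{"slide":[0,0.0205,-0.0216],"yaw":0},{"slide":[0,0.0205,-0.0216],"yaw":0},{"slide":[0,0.0205,-0.0216],"yaw":0},{"slide":[0,0.0205,-0.0216],"yaw":0},{"slide":[0,0.0205,-0.0216],"yaw":0},{"slide":[0,0.0205,-0.0216],"yaw":0},{"slide":[0,0,0],"yaw":0},{"slide":[0,0,0],"yaw":0},{"slide":[0,0,0],"yaw":0}]';  python3 - <<'E'
from h import *
go(628.5,100,58,0)
crop("side",250,100,150,130,4.5,"s2.png")
for X in([628.5,100,106],[628.5,100,176],[609,139.9,74],[610,63.4,74],[566.6,63,74],[543.7,99.8,74],[584,99.5,37]): print(X,(proj("side",X)-[250,100])*4.5)
E
```

```text
time: 5.08
tcp_pos: [627.8, 100.1, 158.2]
ee_rot: [-0.5, -0.5, -0.5, 0.5]
ft_force: [-0.1, 0.5, -0.6]
gripper_width: 39.2
t 5.08 j6 1.73 jaw 0.0 yaw 0.0 slide mm [1.002e+02 8.000e-01 1.000e-01] tcp [627.8 100.1 158.2] down [-0.001 -0.    -1.   ] F [-0.1  0.5 -0.6]
[628.5, 100, 106] [438.75 291.15]
[628.5, 100, 176] [444.15 171.  ]
[609, 139.9, 74] [375.3  327.15]
[610, 63.4, 74] [438.75 369.  ]
[566.6, 63, 74] [369.   380.25]
[543.7, 99.8, 74] [302.85 364.05]
[584, 99.5, 37] [365.85 415.35]
```

View pics/s2.png

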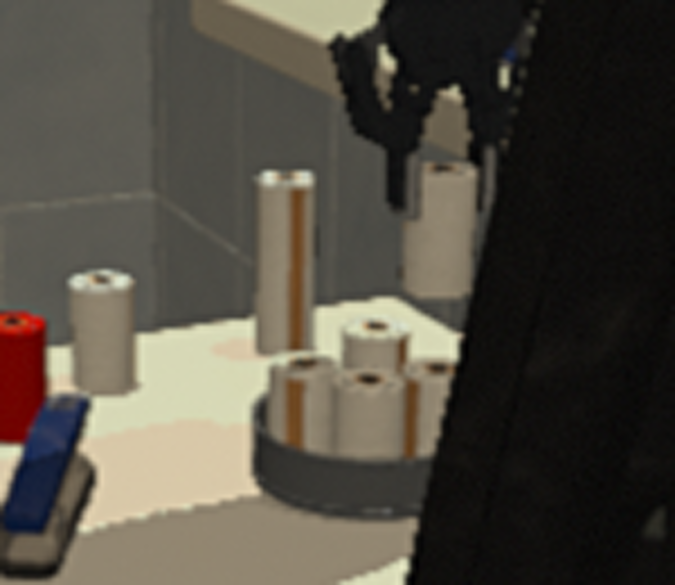

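The held roll hangs upright. Its top at (444,169) and the packed tops match the predicted pixels to within about 2 crop pixels (0.5 image px). Lowering it.

```bash
python3 -m jog '[{"slide":[0.025,0.0005,0],"yaw":0},{"slide":[0.025,0,0],"yaw":0},{"slide":[0.02,0,0],"yaw":0},{"slide":[0.015,0,0],"yaw":0},{"slide":[0.01,0,0],"yaw":0},{"slide":[0.004,0,0],"yaw":0},{"slide":[0,0,0],"yaw":0},{"slide":[0,0,0],"yaw":0}]'; python3 -m jog '[{"slide":[0.002,0,0],"yaw":0},{"slide":[0.001,0,0],"yaw":0},{"slide":[0,0,0],"yaw":0},{"slide":[0,0,0],"yaw":0}]'
```

```text
time: 5.8
tcp_pos: [629.2, 100.0, 60.2]
ee_rot: [0.5, 0.5, 0.5, -0.5]
ft_force: [0.3, -0.2, 0.1]
gripper_width: 38.9
time: 6.13
tcp_pos: [629.0, 100.3, 56.7]
ee_rot: [0.5, 0.5, 0.5, -0.5]
ft_force: [1.1, -0.3, -0.8]
gripper_width: 39.4
```

```bash
python3 -m jog '[{"slide":[0.0015,0,0],"yaw":0},{"slide":[0,0,0],"yaw":0},{"slide":[0,0,0],"yaw":0}]'; python3 -m jog '[{"slide":[0,0,0],"yaw":0},{"slide":[0,0,0],"yaw":0},{"slide":[0,0,0],"yaw":0},{"slide":[0,0,0],"yaw":0},{"slide":[0,0,0],"yaw":0}]' 0.3; python3 -m jog '[{"slide":[-0.02,0,0],"yaw":0},{"slide":[-0.03,0,0],"yaw":0},{"slide":[-0.04,0,0],"yaw":0},{"slide":[-0.01,0,0],"yaw":0},{"slide":[0,0,0],"yaw":0},{"slide":[0,0,0],"yaw":0}]' 0;python3 - <<'E'
from h import *
go(493,296.6,160,120)
E
```

```text
time: 6.38
tcp_pos: [629.1, 100.4, 55.6]
ee_rot: [0.5, 0.5, 0.5, -0.5]
ft_force: [-1.6, -0.6, 5.0]
gripper_width: 38.7
time: 6.8
tcp_pos: [628.8, 100.3, 54.7]
ee_rot: [-0.5, -0.5, -0.5, 0.5]
ft_force: [0.3, 0.1, -0.7]
gripper_width: 60.0
time: 7.3
tcp_pos: [629.3, 100.3, 155.3]
ee_rot: [0.5, 0.501, 0.5, -0.5]
ft_force: [0.3, 0.0, 0.4]
gripper_width: 85.4
t 7.30 j6 1.73 jaw -0.0 yaw 60.0 slide mm [  -4.8 -238.1   19.8] tcp [629.3 100.3 155.3] down [ 0.002  0.    -1.   ] F [0.3 0.  0.4]
```

Yaw of +60° would bring joint 6 to its limit, so I'll take the half-turn equivalent of -120°.

```bash
python3 -m jog '[{"slide":[0,-0.0195,-0.028],"yaw":0},{"slide":[0,-0.0195,-0.028],"yaw":0},{"slide":[0,-0.0195,-0.028],"yaw":0},{"slide":[0,-0.0195,-0.028],"yaw":0},{"slide":[0,-0.0195,-0.028],"yaw":0},{"slide":[0,-0.0195,-0.028],"yaw":0},{"slide":[0,-0.0195,-0.028],"yaw":0}]'; python3 -m jog '[{"slide":[0,0,0],"yaw":-7},{"slide":[0,0,0],"yaw":-7},{"slide":[0,0,0],"yaw":-7},{"slide":[0,0,0],"yaw":-7},{"slide":[0,0,0],"yaw":-7},{"slide":[0,0,0],"yaw":-7},{"slide":[0,0,0],"yaw":-7},{"slide":[0,0,0],"yaw":-7},{"slide":[0,0,0],"yaw":-7},{"slide":[0,0,0],"yaw":-7},{"slide":[0,0,0],"yaw":-7},{"slide":[0,0,0],"yaw":-7},{"slide":[0,0,0],"yaw":-7},{"slide":[0,0,0],"yaw":-7},{"slide":[0,0,0],"yaw":-7},{"slide":[0,0,0],"yaw":-7},{"slide":[0,0,0],"yaw":-7},{"slide":[0,0,0],"yaw":-1},{"slide":[0,0,0],"yaw":0}]';python3 - <<'E'
from h import *
go(493,296.6,51,120)
crop("side",220,100,180,120,4,"s3.png")
for X in([493,296.6,70],[628.5,100,74],[609,139.9,74],[610,63.4,74],[566.6,63,74],[543.7,99.8,74],[584,99.5,37]): print(X,(proj("side",X)-[220,100])*4)
holes("top",265,135,70,60,74)
E
```

```text
time: 7.88
tcp_pos: [490.5, 296.9, 153.1]
ee_rot: [-0.5, -0.499, -0.5, 0.501]
ft_force: [0.6, 0.9, 0.3]
gripper_width: 85.3
time: 9.47
tcp_pos: [491.8, 295.9, 153.5]
ee_rot: [0.682, -0.182, 0.684, 0.182]
ft_force: [0.4, 0.6, 0.4]
gripper_width: 85.7
t 9.47 j6 0.02 jaw 119.9 yaw -0.1 slide mm [102.5   0.    1.6] tcp [491.8 295.9 153.5] down [-0.002 -0.001 -1.   ] F [0.4 0.6 0.4]
[493, 296.6, 70] [208.8 249.2]
[628.5, 100, 74] [508. 306.]
[609, 139.9, 74] [453.6 290.8]
[610, 63.4, 74] [510. 328.]
[566.6, 63, 74] [448. 338.]
[543.7, 99.8, 74] [389.2 323.6]
[584, 99.5, 37] [445.2 369.2]
(np.float64(297.9), np.float64(145.8)) [31  9  5  5 17] [627.8 101.7]
(np.float64(280.9), np.float64(153.8)) [14 17  5  4 12] [608.4 140.6]
(np.float64(313.2), np.float64(154.2)) [48 18  2  3  4] [608.3  65.8]
(np.float64(314.1), np.float64(172.3)) [47 35  5  5 15] [566.   63.1]
(np.float64(298.2), np.float64(181.7)) [31 45  5  4 12] [543.6  99. ]
(np.float64(305.1), np.float64(189.8)) [39 53  3  4  8] [525.2  82.6]
```

View pics/s3.png

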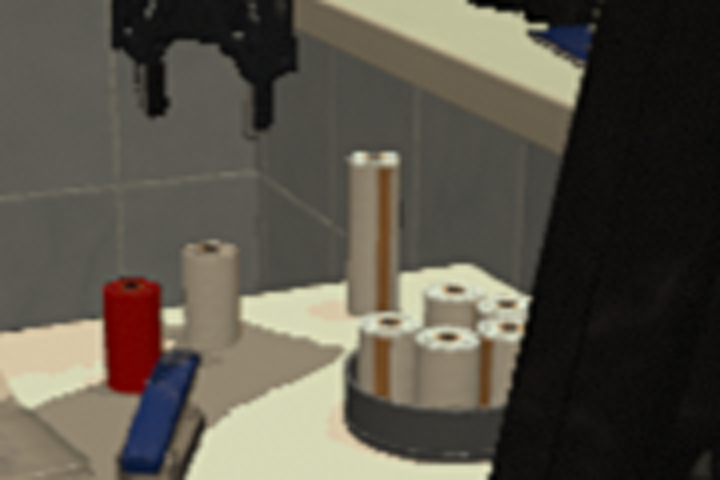

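The first roll stands in its place: core at (507,304) in the crop against a predicted (508,306), and (628,102) in the world. The second short roll's core is at (210,247) against (209,249). Gripping it.

```bash
python3 -m jog '[{"slide":[0.03,0,0.0015],"yaw":0},{"slide":[0.03,0,0],"yaw":0},{"slide":[0.03,0,0],"yaw":0},{"slide":[0.0125,0,0],"yaw":0},{"slide":[0,0,0],"yaw":0},{"slide":[0,0,0],"yaw":0}]'; python3 -m jog '[{"slide":[0,0,0],"yaw":0},{"slide":[0,0,0],"yaw":0},{"slide":[0,0,0],"yaw":0},{"slide":[0,0,0],"yaw":0},{"slide":[0,0,0],"yaw":0},{"slide":[0,0,0],"yaw":0},{"slide":[0,0,0],"yaw":0},{"slide":[0,0,0],"yaw":0}]' 1 40; python3 -m jog '[{"slide":[-0.025,0,0],"yaw":0},{"slide":[-0.035,0,0],"yaw":0},{"slide":[-0.035,0,0],"yaw":0},{"slide":[-0.013,0,0],"yaw":0},{"slide":[0,0,0],"yaw":0},{"slide":[0,0,0],"yaw":0}]';  python3 - <<'E'
from h import *
go(564,138,155,120)
E
```

```text
time: 10.07
tcp_pos: [493.3, 296.8, 51.9]
ee_rot: [0.683, -0.182, 0.684, 0.182]
ft_force: [-0.2, 0.5, 0.6]
gripper_width: 85.4
time: 10.73
tcp_pos: [494.3, 297.4, 53.5]
ee_rot: [0.684, -0.183, 0.682, 0.183]
ft_force: [-1.0, 0.2, 5.8]
gripper_width: 38.9
time: 11.23
tcp_pos: [494.1, 297.2, 161.1]
ee_rot: [0.684, -0.183, 0.682, 0.183]
ft_force: [-0.6, 0.3, -1.3]
gripper_width: 38.5
t 11.23 j6 0.02 jaw 120.0 yaw -0.0 slide mm [   6.1 -172.9  -19. ] tcp [494.1 297.2 161.1] down [ 0.002  0.001 -1.   ] F [-0.6  0.3 -1.3]
```

```bash
python3 -m jog '[{"slide":[0.001,-0.0288,-0.0032],"yaw":0},{"slide":[0.001,-0.0288,-0.0032],"yaw":0},{"slide":[0.001,-0.0288,-0.0032],"yaw":0},{"slide":[0.001,-0.0288,-0.0032],"yaw":0},{"slide":[0.001,-0.0288,-0.0032],"yaw":0},{"slide":[0.001,-0.0288,-0.0032],"yaw":0},{"slide":[0,0,0],"yaw":0},{"slide":[0,0,0],"yaw":0},{"slide":[0,0,0],"yaw":0}]';  python3 - <<'E'
from h import *
go(564,138,60,120)
E
```

```text
time: 11.98
tcp_pos: [562.6, 137.7, 153.0]
ee_rot: [0.682, -0.183, 0.684, 0.183]
ft_force: [-0.4, -0.4, -0.4]
gripper_width: 38.4
t 11.98 j6 -0.28 jaw 119.9 yaw -0.1 slide mm [93.  -0.5  1.6] tcp [562.6 137.7 153. ] down [-0.002 -0.    -1.   ] F [-0.4 -0.4 -0.4]
```

```bash
python3 -m jog '[{"slide":[0.025,0,0.0005],"yaw":0},{"slide":[0.025,0,0],"yaw":0},{"slide":[0.02,0,0],"yaw":0},{"slide":[0.015,0,0],"yaw":0},{"slide":[0.007,0,0],"yaw":0},{"slide":[0,0,0],"yaw":0},{"slide":[0,0,0],"yaw":0}]'; python3 -m jog '[{"slide":[0.002,0,0],"yaw":0},{"slide":[0.001,0,0],"yaw":0},{"slide":[0,0,0],"yaw":0},{"slide":[0,0,0],"yaw":0}]'; python3 -m jog '[{"slide":[0.001,0,0],"yaw":0},{"slide":[0,0,0],"yaw":0},{"slide":[0,0,0],"yaw":0}]'
```

```text
time: 12.57
tcp_pos: [563.3, 138.1, 61.0]
ee_rot: [0.682, -0.184, 0.683, 0.183]
ft_force: [2.7, -4.7, -3.9]
gripper_width: 38.9
time: 12.9
tcp_pos: [563.8, 138.4, 59.0]
ee_rot: [0.683, -0.184, 0.683, 0.183]
ft_force: [1.9, -4.9, -2.2]
gripper_width: 38.7
time: 13.15
tcp_pos: [563.9, 138.4, 58.1]
ee_rot: [0.683, -0.184, 0.683, 0.183]
ft_force: [2.6, -4.7, -0.6]
gripper_width: 38.6
```

A 5 N side force pushes inward, so the roll touches the wall. I'll ease 2 mm toward the axis and keep lowering.

```bash
python3 -m jog '[{"slide":[0,-0.002,0],"yaw":0},{"slide":[0.001,0,0],"yaw":0},{"slide":[0,0,0],"yaw":0},{"slide":[0,0,0],"yaw":0}]'; python3 -m jog '[{"slide":[0.001,0,0],"yaw":0},{"slide":[0.001,0,0],"yaw":0},{"slide":[0,0,0],"yaw":0},{"slide":[0,0,0],"yaw":0}]'
```

```text
time: 13.48
tcp_pos: [564.4, 136.7, 57.0]
ee_rot: [0.683, -0.183, 0.683, 0.183]
ft_force: [0.0, 0.1, -2.1]
gripper_width: 38.9
time: 13.82
tcp_pos: [564.8, 136.4, 55.3]
ee_rot: [0.683, -0.183, 0.683, 0.183]
ft_force: [0.3, 0.5, -0.5]
gripper_width: 38.9
```

```bash
python3 - <<'E'
from h import *
crop("side",280,110,150,110,5,"s4.png")
for X in([563,137,74],[563,137,4],[609,139.9,74],[543.7,99.8,74],[584,99.5,37]): print(X,(proj("side",X)-[280,110])*5)
E
```

```text
[563, 137, 74] [190.5 326.5]
[563, 137, 4] [188.5 450.5]
[609, 139.9, 74] [267.  313.5]
[543.7, 99.8, 74] [186.5 354.5]
[584, 99.5, 37] [256.5 411.5]
```

View pics/s4.png

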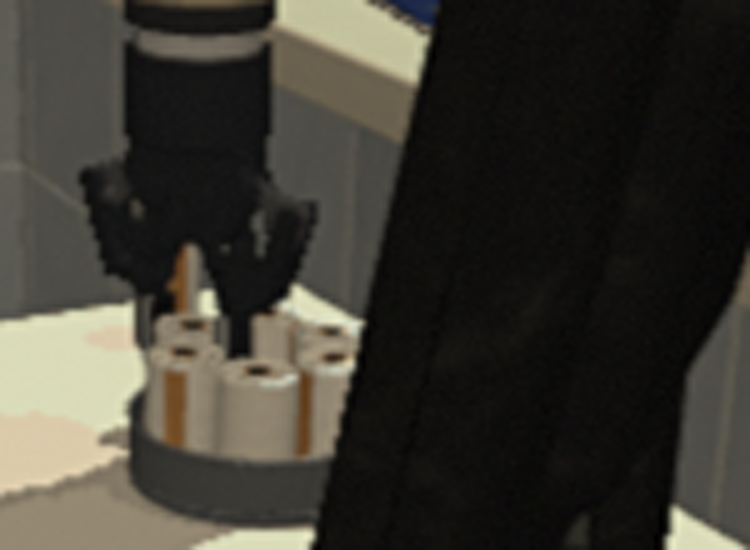

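The held roll's top is at (190,326), exactly as predicted for a seated roll. I'll lower 2 mm more, then release.

```bash
python3 -m jog '[{"slide":[0.001,0,0],"yaw":0},{"slide":[0.001,0,0],"yaw":0},{"slide":[0,0,0],"yaw":0},{"slide":[0,0,0],"yaw":0}]';python3 -m jog '[{"slide":[0,0,0],"yaw":0},{"slide":[0,0,0],"yaw":0},{"slide":[0,0,0],"yaw":0},{"slide":[0,0,0],"yaw":0},{"slide":[0,0,0],"yaw":0}]' 0.3; python3 -m jog '[{"slide":[-0.02,0,0],"yaw":0},{"slide":[-0.035,0,0],"yaw":0},{"slide":[-0.04,0,0],"yaw":0},{"slide":[-0.04,0,0],"yaw":0},{"slide":[-0.03,0,0],"yaw":0},{"slide":[0,0,0],"yaw":0},{"slide":[0,0,0],"yaw":0}]' 0;python3 - <<'E'
from h import *
go(628.8,310.8,220,120);go(628.8,310.8,220,120-30)
E
```

```text
time: 14.2
tcp_pos: [565.1, 136.5, 55.2]
ee_rot: [0.684, -0.183, 0.682, 0.183]
ft_force: [-6.0, -0.8, 17.2]
gripper_width: 38.6
time: 14.62
tcp_pos: [564.8, 136.2, 53.0]
ee_rot: [0.683, -0.183, 0.683, 0.183]
ft_force: [-0.4, 0.1, 0.7]
gripper_width: 59.9
time: 15.2
tcp_pos: [565.9, 136.5, 220.2]
ee_rot: [0.684, -0.183, 0.682, 0.183]
ft_force: [0.2, -1.3, -0.8]
gripper_width: 85.4
t 15.20 j6 -0.29 jaw 120.0 yaw -0.0 slide mm [  0.6 119.5 141.6] tcp [565.9 136.5 220.2] down [ 0.004  0.001 -1.   ] F [ 0.2 -1.3 -0.8]
t 15.20 j6 -0.29 jaw 120.0 yaw 30.0 slide mm [  0.6 174.3  62.9] tcp [565.9 136.5 220.2] down [ 0.004  0.001 -1.   ] F [ 0.2 -1.3 -0.8]
```

```bash
python3 -m jog '[{"slide":[0.005,0.0199,0.0236],"yaw":0},{"slide":[0.005,0.0199,0.0236],"yaw":0},{"slide":[0.005,0.0199,0.0236],"yaw":0},{"slide":[0.005,0.0199,0.0236],"yaw":0},{"slide":[0.005,0.0199,0.0236],"yaw":0},{"slide":[0.005,0.0199,0.0236],"yaw":0},{"slide":[0,0,0],"yaw":0},{"slide":[0,0,0],"yaw":0},{"slide":[0,0,0],"yaw":0}]';python3 - <<'E'
from h import *
go(628.8,310.8,92,120)
crop("side",270,110,120,100,6,"s5.png")
for X in([628.8,310.8,120],[564.5,137,74],[628,101,74],[609,139.9,74],[543.7,99.8,74]): print(X,(proj("side",X)-[270,110])*6)
holes("top",265,135,70,60,74)
E
```

```text
time: 15.95
tcp_pos: [627.2, 310.1, 186.6]
ee_rot: [0.682, -0.183, 0.684, 0.183]
ft_force: [0.7, -0.9, 0.5]
gripper_width: 85.4
t 15.95 j6 -0.06 jaw 120.0 yaw 0.0 slide mm [94.6 -0.2  2. ] tcp [627.2 310.1 186.6] down [-0.003 -0.001 -1.   ] F [ 0.7 -0.9  0.5]
[628.8, 310.8, 120] [262.2 176.4]
[564.5, 137, 74] [291.6 391.2]
[628, 101, 74] [460.2 398.4]
[609, 139.9, 74] [380.4 376.2]
[543.7, 99.8, 74] [283.8 425.4]
(np.float64(297.6), np.float64(145.9)) [31  9  5  4 11] [627.6 102.4]
(np.float64(280.5), np.float64(153.5)) [14 17  4  4 13] [609.  141.5]
(np.float64(314.3), np.float64(153.4)) [47 17  5  4  7] [610.3  63.4]
(np.float64(291.6), np.float64(155.4)) [26 19  2  4  5] [604.8 115.7]
(np.float64(281.8), np.float64(173.9)) [15 37  5  4 10] [561. 137.]
(np.float64(313.6), np.float64(172.6)) [47 36  4  4 11] [565.1  64. ]
(np.float64(297.1), np.float64(182.0)) [30 45  5  5 15] [542.8 101.3]
(np.float64(304.9), np.float64(189.9)) [38 53  4  4  9] [524.9  83.2]
```

View pics/s5.png

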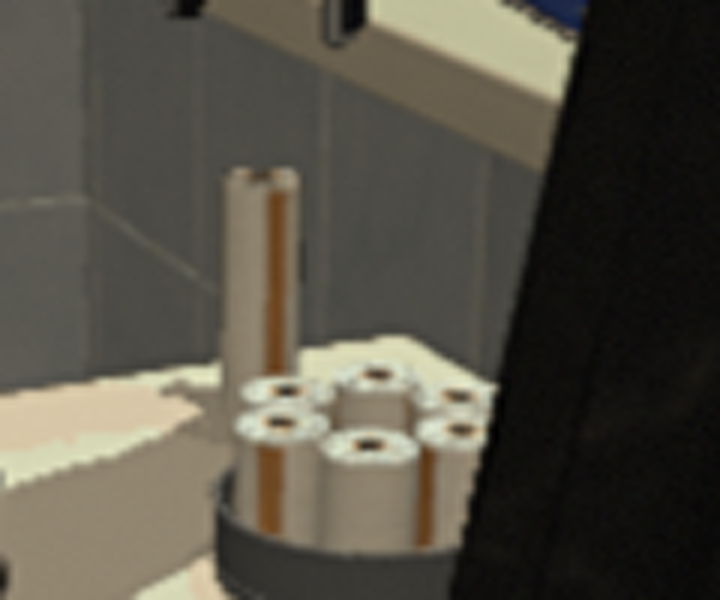

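All six ring rolls stand upright. Opposite pairs put the hole's centre at about (586,101), with at least 2 mm of clearance. The long roll's top is at (262,176), as predicted. Gripping it high up.

```bash
python3 -m jog '[{"slide":[0.03,0,0.0015],"yaw":0},{"slide":[0.03,0,0],"yaw":0},{"slide":[0.025,0,0],"yaw":0},{"slide":[0.01,0,0],"yaw":0},{"slide":[0,0,0],"yaw":0},{"slide":[0,0,0],"yaw":0}]'; python3 -m jog '[{"slide":[0,0,0],"yaw":0},{"slide":[0,0,0],"yaw":0},{"slide":[0,0,0],"yaw":0},{"slide":[0,0,0],"yaw":0},{"slide":[0,0,0],"yaw":0},{"slide":[0,0,0],"yaw":0},{"slide":[0,0,0],"yaw":0},{"slide":[0,0,0],"yaw":0}]' 1 40; python3 -m jog '[{"slide":[-0.025,0,0],"yaw":0},{"slide":[-0.035,0,0],"yaw":0},{"slide":[-0.035,0,0],"yaw":0},{"slide":[-0.01,0,0],"yaw":0},{"slide":[0,0,0],"yaw":0},{"slide":[0,0,0],"yaw":0}]';  python3 - <<'E'
from h import *
go(586,101.2,190,120)
E
```

```text
time: 16.55
tcp_pos: [629.3, 310.7, 94.3]
ee_rot: [0.683, -0.183, 0.683, 0.183]
ft_force: [0.7, -0.5, 0.6]
gripper_width: 85.2
time: 17.22
tcp_pos: [629.7, 311.5, 94.7]
ee_rot: [0.684, -0.183, 0.682, 0.183]
ft_force: [-0.4, -0.4, 6.1]
gripper_width: 39.3
time: 17.72
tcp_pos: [629.2, 311.3, 198.1]
ee_rot: [0.683, -0.183, 0.683, 0.183]
ft_force: [-0.1, -0.3, -1.9]
gripper_width: 38.9
t 17.72 j6 -0.06 jaw 120.0 yaw -0.0 slide mm [   8.  -160.4 -142.5] tcp [629.2 311.3 198.1] down [ 0.  0. -1.] F [-0.1 -0.3 -1.9]
```

```bash
python3 -m jog '[{"slide":[0,-0.0229,-0.0204],"yaw":0},{"slide":[0,-0.0229,-0.0204],"yaw":0},{"slide":[0,-0.0229,-0.0204],"yaw":0},{"slide":[0,-0.0229,-0.0204],"yaw":0},{"slide":[0,-0.0229,-0.0204],"yaw":0},{"slide":[0,-0.0229,-0.0204],"yaw":0},{"slide":[0,-0.0229,-0.0204],"yaw":0},{"slide":[0,0,0],"yaw":0},{"slide":[0,0,0],"yaw":0},{"slide":[0,0,0],"yaw":0}]';  python3 - <<'E'
from h import *
go(586,101.2,180,120)
crop("side",270,70,120,130,4.6,"s6.png")
for z in(103,180,223): print((proj("side",[586,101.2,z])-[270,70])*4.6)
E
```

```text
time: 18.55
tcp_pos: [585.0, 100.9, 196.8]
ee_rot: [0.682, -0.183, 0.684, 0.183]
ft_force: [0.2, 0.6, -1.1]
gripper_width: 39.2
t 18.55 j6 -0.35 jaw 120.0 yaw -0.0 slide mm [16.8 -0.3  1.1] tcp [585.  100.9 196.8] down [-0.002  0.    -1.   ] F [ 0.2  0.6 -1.1]
[287.5  449.42]
[291.18 312.34]
[293.48 232.76]
```

View pics/s6.png

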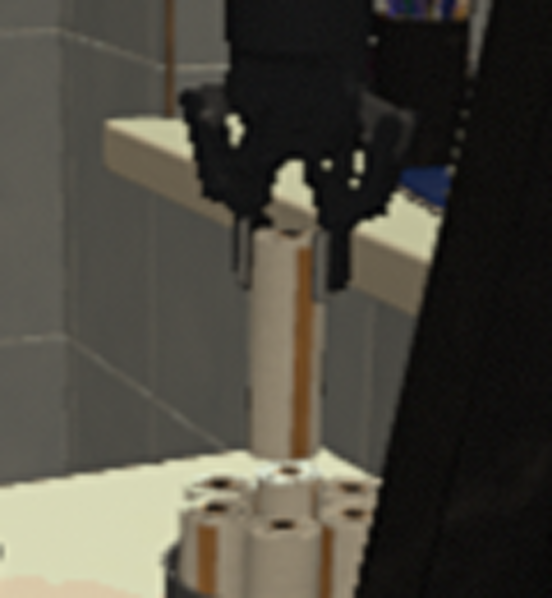

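The long roll hangs upright on the predicted line: bottom centre near (286,450), top near (292,233). Lowering it stepwise while watching the force.

```bash
python3 -m jog '[{"slide":[0.012,0,0.0007],"yaw":0},{"slide":[0.01,0,0],"yaw":0},{"slide":[0.004,0,0],"yaw":0},{"slide":[0.004,0,0],"yaw":0},{"slide":[0.004,0,0],"yaw":0},{"slide":[0,0,0],"yaw":0}]'; python3 -m jog '[{"slide":[0.005,0,0],"yaw":0},{"slide":[0.005,0,0],"yaw":0},{"slide":[0,0,0],"yaw":0},{"slide":[0,0,0],"yaw":0}]'
```

```text
time: 19.1
tcp_pos: [585.9, 101.6, 163.5]
ee_rot: [0.683, -0.183, 0.683, 0.183]
ft_force: [-0.3, 0.4, -1.9]
gripper_width: 38.9
time: 19.43
tcp_pos: [586.0, 101.3, 154.1]
ee_rot: [0.683, -0.183, 0.683, 0.183]
ft_force: [-0.2, -0.2, -2.2]
gripper_width: 39.1
```

The bottom is 14 mm into the hole with no contact force. Continuing down.

```bash
python3 -m jog '[{"slide":[0.01,0,0],"yaw":0},{"slide":[0.01,0,0],"yaw":0},{"slide":[0.01,0,0],"yaw":0},{"slide":[0.01,0,0],"yaw":0},{"slide":[0.007,0,0],"yaw":0},{"slide":[0.004,0,0],"yaw":0},{"slide":[0,0,0],"yaw":0},{"slide":[0,0,0],"yaw":0}]'; python3 -m jog '[{"slide":[0.002,0,0],"yaw":0},{"slide":[0.0015,0,0],"yaw":0},{"slide":[0,0,0],"yaw":0},{"slide":[0,0,0],"yaw":0}]'
```

```text
time: 20.1
tcp_pos: [586.1, 101.3, 103.2]
ee_rot: [0.683, -0.183, 0.683, 0.183]
ft_force: [-0.4, 0.1, -1.1]
gripper_width: 39.1
time: 20.43
tcp_pos: [586.2, 101.3, 100.0]
ee_rot: [0.683, -0.183, 0.683, 0.183]
ft_force: [-0.1, -0.5, -1.4]
gripper_width: 39.1
```

```bash
python3 -m jog '[{"slide":[0.001,0,0],"yaw":0},{"slide":[0.001,0,0],"yaw":0},{"slide":[0,0,0],"yaw":0},{"slide":[0,0,0],"yaw":0}]'
```

```text
time: 20.77
tcp_pos: [586.5, 101.4, 98.7]
ee_rot: [0.683, -0.183, 0.683, 0.183]
ft_force: [-0.4, -0.3, 4.5]
gripper_width: 39.1
```

Floor contact. I'll release, retreat upward and look.

```bash
python3 -m jog '[{"slide":[0,0,0],"yaw":0},{"slide":[0,0,0],"yaw":0},{"slide":[0,0,0],"yaw":0},{"slide":[0,0,0],"yaw":0},{"slide":[0,0,0],"yaw":0},{"slide":[0,0,0],"yaw":0}]' 0.3; python3 -m jog '[{"slide":[-0.02,0,0],"yaw":0},{"slide":[-0.035,0,0],"yaw":0},{"slide":[-0.04,0,0],"yaw":0},{"slide":[-0.04,0,0],"yaw":0},{"slide":[0,0.035,0],"yaw":0},{"slide":[0,0.035,0],"yaw":0},{"slide":[0,0.035,0],"yaw":0},{"slide":[0,0.035,0],"yaw":0},{"slide":[0,0.035,0],"yaw":0},{"slide":[0,0.035,0],"yaw":0},{"slide":[0,0,0],"yaw":0},{"slide":[0,0,0],"yaw":0}]';  python3 - <<'E'
from h import *
a=r.get_image("top")[105:255,190:390,::-1]; b=r.get_image("side")[120:240,220:380,::-1]
cv2.imwrite("pics/f.png",np.hstack([cv2.resize(a,(400,300),interpolation=cv2.INTER_CUBIC),cv2.resize(b,(400,300),interpolation=cv2.INTER_CUBIC)]))
go(586,101,200)
holes("top",265,130,70,65,74)
print((proj("top",[586,101,124])-[190,105])*2,(proj("side",[586,101,124])-[220,120])*2.5,ray("top",299.3,167.6,37))
E
```

```text
time: 21.27
tcp_pos: [586.1, 101.4, 97.7]
ee_rot: [0.683, -0.183, 0.683, 0.183]
ft_force: [-0.1, -0.6, 0.3]
gripper_width: 60.1
time: 22.27
tcp_pos: [480.3, 284.7, 232.9]
ee_rot: [0.683, -0.184, 0.683, 0.184]
ft_force: [0.6, -0.5, -0.3]
gripper_width: 59.7
t 22.37 j6 0.01 jaw 120.0 yaw 0.0 slide mm [  32.9 -210.    -0.4] tcp [481.3 283.  232.8] down [ 0. -0. -1.] F [ 0.2 -0.7  0.1]
(np.float64(297.6), np.float64(145.9)) [31 14  5  4 11] [627.6 102.4]
(np.float64(280.6), np.float64(153.5)) [14 22  4  4 13] [608.9 141.3]
(np.float64(314.5), np.float64(153.6)) [47 22  5  4  8] [609.8  62.9]
(np.float64(296.2), np.float64(159.3)) [29 27  5  5 16] [595.8 104.7]
(np.float64(313.6), np.float64(172.6)) [47 41  4  4 11] [565.1  64. ]
(np.float64(281.5), np.float64(174.1)) [15 42  5  4 10] [560.6 137.7]
(np.float64(297.1), np.float64(181.9)) [30 50  5  5 14] [542.9 101.5]
(np.float64(304.8), np.float64(189.8)) [38 58  4  4 10] [525.1  83.4]
[212.6 107. ] [281.75  99.5 ] [584.1  99.5]
```

View pics/f.png

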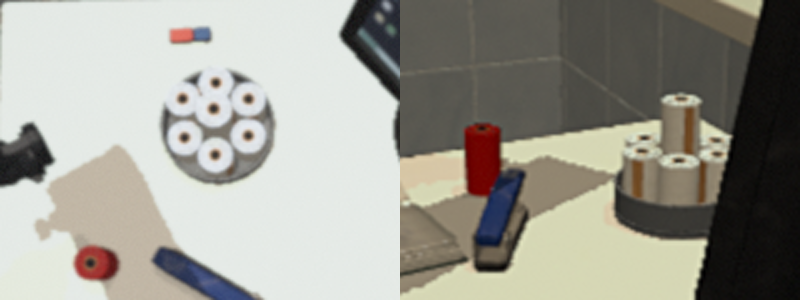

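Both views show the full ring with the long roll upright in the middle. Its core is at (213,108) top and (681,99) side, as predicted, and the bystanders are undisturbed. Handing in.

```bash
python3 -c "
from cell import r
print(r.job_done())"
```

```text
the job is handed in; nothing more can be done
None
```

I stood both loose short rolls in the two empty ring places and lowered the long roll into the middle. I then backed the gripper clear and handed the job in at about 22 s of the 67 s.

**Last checks:**
- In the final top and side views all seven rolls look upright. The ring centres came out 42–46 mm from the hole centre I derived from the rolls (about (586,101)). The long roll's core lies within about 2 mm of it.
- The tub, stapler and eraser look unmoved. The mouse was outside the last picture, but no move went close to it.

**Disagreements:**
- My fit of the tub's rim gave a centre about 2 mm from the one derived from the rolls, which is within the calibration error. Measured from the rim centre, the farthest ring roll is about 49 mm out, close to the 50 mm limit.
- The second short roll brushed the tub wall with about 5 N while going in, so I eased it 2 mm inward. It pressed the floor with about 17 N before release.

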